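# Shut down the rice stall at its switch bank

### The job

It is closing time at the rice stall. First clear the scoop and the carton off the switch bank and set them down in the blue tray (not dropped), side by side on its floor with the scoop the right way up; then switch off all five red switches in one drag of a finger along the bank, staying down on the bank until all five are off. Leave the green night switch on and leave the bottle, tin, mug and jar where they stand.

Things in the scene. Friction and masses are not known exactly. Their poses are not given: they have to be found in the camera images.
- bank: Grey switch bank fixed to the counter, a box 368 mm long (y) and 68 mm wide (x), six rockers in a row along its top. Origin: centre of its underside. Deck at z = 46 mm. Guard rims, tops at z = 62 mm, stand round it: 6 mm thick along the long sides (open trough 56 mm wide between them), 8 mm at the ends. Rocker pivots 54 mm apart at y = -125, -71, -17, 37, 91 (red), 145 mm (green), all at x = 0.
- switch1_seat (a point): Crease of red rocker 1, z = 48.5 mm on the bank, bank's axes (y along the row towards the green one). Each rocker, 28 mm wide (x), is a V-shaped seesaw: two 21 mm halves along y at 30 degrees to each other. ON (as found): the -y half is pressed in, level with the crease, and the +y half rises from the crease to z = 59 mm at its end. OFF is the mirror image.
- switch5_seat (a point): Crease of red rocker 5, the last to be switched off; same shape and axes as switch1_seat. Its +y end is 21 mm past this point.
- night_switch_seat (a point): Crease of the green night rocker, 54 mm past switch5_seat along y; same shape and axes. A finger dragged beyond this point would turn it off.
- tray: Blue plastic stock tray fixed to the counter, open on top, 270 mm (x) by 250 mm (y) outside, 50 mm high, walls and floor 5 mm thick. Origin: centre of its underside; z up.
- scoop_center (a point): Middle of the aluminium grain scoop's outline, 20 mm above its underside; z up, +x to its open mouth, wooden handle to -x. 205 mm long (x), 80 wide, 40 high; flat-bottomed bowl from x = -7.5 to +102.5 mm, handle from -7.5 to -102.5 mm. 0.11 to 0.22 kg, centre of mass near x = +30 mm. Starts right way up across the bank's rims, handle towards the robot.
- scoop_handle (a point): Place to grip the scoop's handle: 37.5 mm towards the handle (-x) from scoop_center, 28 mm above the scoop's underside; same axes. The handle is a bar 22 mm wide (y) and 18 mm high (z) that runs along x from 65 mm behind this point (-x) to the bowl's back wall 30 mm in front of it (+x). At the start it overhangs the bank's edge, clear of it.
- carton_center (a point): Closed stiff carton, orange with a yellow band, 120 mm (x) by 60 mm (y) by 42 mm high (z), at the start lying across the bank's rims, its long side roughly across the bank. This point is its middle, 21 mm above its underside. 0.17 to 0.34 kg.
- sauce_bottle: Bystander: amber bottle, 66 mm diameter, 200 mm tall, standing beyond the bank. Origin: centre of its underside.
- milk_tin: Bystander: tin, 74 mm diameter, 120 mm tall, standing beyond the bank (it and the bottle may have changed places). Origin: centre of its underside.
- coin_mug: Bystander: blue mug, 80 mm diameter, 85 mm tall, standing past the -y end of the bank. Origin: centre of its underside.
- coffee_jar: Bystander: glass jar with a red lid, 72 mm diameter, 130 mm tall, standing close behind the tray. Origin: centre of its underside.
- switch1 (a joint): Red rocker number 1 from the -y end of the bank: 0 = ON (as found), 0.52 rad = OFF, snaps over at 0.26. A shut fingertip dragged along the trough towards +y slides over the pressed halves and cams each raised half down. Its underside should run 1 to 3 mm above the creases (0 to 4 mm works, above 4.5 mm it may leave some on), from switch1's -y half until its front edge reaches switch5's +y end.
- switch2 (a joint): Red rocker number 2 from the -y end of the bank: 0 = ON (as found), 0.52 rad = OFF, snaps over at 0.26. All rockers alike: about 3.5 N on the raised end tips one, and it snaps the rest of the way once past the middle. Dragging towards -y only jams on the raised ends.
- switch3 (a joint): Red rocker number 3 from the -y end of the bank: 0 = ON (as found), 0.52 rad = OFF, snaps over at 0.26.
- switch4 (a joint): Red rocker number 4 from the -y end of the bank: 0 = ON (as found), 0.52 rad = OFF, snaps over at 0.26.
- switch5 (a joint): Red rocker number 5 from the -y end of the bank: 0 = ON (as found), 0.52 rad = OFF, snaps over at 0.26.
- night_switch (a joint): Green rocker at the +y end of the bank: 0 = ON (as found), 0.52 rad = OFF, snaps over at 0.26. It must stay ON.

How it is judged:
On the way, in this order (a step that is already met when the one before it is completed fails the run):
1. the scoop and the carton both lie in the tray, let go and at rest, every switch still on (x of scoop_center in the frame of tray between -0.09 and 0.09 m and y of scoop_center in the frame of tray between -0.1 and 0.1 m and z of scoop_center in the frame of tray below 0.04 m and angle between scoop_center's own z axis and vertical below 0.2 rad and x of carton_center in the frame of tray between -0.115 and 0.115 m and y of carton_center in the frame of tray between -0.105 and 0.105 m and z of carton_center in the frame of tray below 0.045 m and contact force between each of scoop, carton and tray above 0.3 N and contact force between each of scoop, carton and the fingers below 0.05 N and linear speed of each of scoop, carton below 0.05 m/s and value of joint each of switch1, switch2, switch3, switch4, switch5 below 0.2 rad), for 0.2 s.
2. the first red switch is off and the fifth still on (value of joint switch1 above 0.4 rad and value of joint switch5 below 0.2 rad).
3. all five red switches are off (value of joint each of switch1, switch2, switch3, switch4, switch5 above 0.4 rad), for 0.1 s.
At the end, for the whole second after the job is handed in: All five red switches are off (beyond 0.40 rad), the green night switch is on (under 0.15 rad); scoop and carton lie inside the blue tray, each resting on its floor (over 0.3 N), released and at rest, the scoop right way up within 0.2 rad; bottle, tin, mug and jar within 25 mm of where they stood (all of step 3 and x of scoop_center in the frame of tray between -0.09 and 0.09 m and y of scoop_center in the frame of tray between -0.1 and 0.1 m and z of scoop_center in the frame of tray below 0.04 m and angle between scoop_center's own z axis and vertical below 0.2 rad and x of carton_center in the frame of tray between -0.115 and 0.115 m and y of carton_center in the frame of tray between -0.105 and 0.105 m and z of carton_center in the frame of tray below 0.045 m and contact force between each of scoop, carton and tray above 0.3 N and contact force between each of scoop, carton and the fingers below 0.05 N and linear speed of each of scoop, carton below 0.05 m/s and value of joint night_switch below 0.15 rad and distance of each of sauce_bottle, milk_tin, coin_mug, coffee_jar from where it was at the start of the episode below 0.025 m); the robot touches nothing.
It fails at once if the finger is lifted off the bank (grasp point over 110 mm above the counter) while some red switches are off and others on (value of joint any of switch1, switch2, switch3, switch4, switch5 above 0.4 rad and (not (value of joint switch1 above 0.4 rad) or not (value of joint switch2 above 0.4 rad) or not (value of joint switch3 above 0.4 rad) or not (value of joint switch4 above 0.4 rad) or not (value of joint switch5 above 0.4 rad)) and z of the grasp point in the frame of bank above 0.11 m).
It fails at once if the green night switch is pushed off (value of joint night_switch above 0.26 rad).
It fails at once if the scoop or the carton is dropped or thrown (faster than 0.8 m/s with no finger on it) ((linear speed of scoop above 0.8 m/s and contact force between scoop and the fingers below 0.05 N) or (linear speed of carton above 0.8 m/s and contact force between carton and the fingers below 0.05 N)).
It fails at once if the bottle, tin, mug or jar is moved by more than 25 mm or knocked over (distance of any of sauce_bottle, milk_tin, coin_mug, coffee_jar from where it was at the start of the episode above 0.025 m or angle between any of sauce_bottle, milk_tin, coin_mug, coffee_jar's own z axis and vertical above 0.4 rad).
It also fails if it takes over 72 s, if anything falls off the work surface, if the arm or the gripper's body presses on something with over 40 N, if the wrist force passes 120 N, or if a joint passes its speed limit or range.

### The arm

A 6-joint arm with a two-finger parallel gripper is mounted at the origin on the work surface. World frame = base frame: x ahead of the robot, y to its left, z up, the work surface at z = 0. Lengths are in m, angles in rad, forces in N, time in s.
With the tool pointing down it reaches from about 0.275 to 1 m from the base axis. Payload 8.4 kg.
Tool frame: the origin (TCP) lies midway between the tips of the shut fingers; the grasp point (between the pads) lies 19 mm behind it; z points along the fingers, y is the line along which they close (so a half turn about z gives the same grasp; the last joint's range is limited). The gripper opens to 85 mm and grips with 20 to 120 N. Pads are 22 mm wide; open, the fingers measure 114 mm over their backs; the gripper's body (76 mm by 85 mm) begins 54 mm behind the grasp point. The pads swing forward as they close: fully open they stand 13 mm farther back than shut.
Start: joints at [-1.249, 0.353, 1.633, -0, 1.155, -0.002], TCP at [0.199, -0.593, 0.231] pointing down, gripper open.
Joint ranges: [-2.63, 2.63], [-0.92, 2.1], [0.06, 2.66], [-1.3, 4.44], [0, 2.69], [-3.02, 3.02]. Speed limits (rad/s): [2.22, 2.22, 2.79, 3.14, 3.14, 3.14].

### API

Orientations are given as a rotation vector (axis times angle).
In Python, from rig import r, viewer gives the robot as it stands. The module is installed in compiled form; this text tells all that it offers.
- The arm moves only by the shell command python3 -m handwheel 'ROWS' [FORCE]. ROWS is JSON, a list of rows, each a list of 3 entries, a list of its own where there are three numbers: the opening in per cent of the stroke, from 0 (shut) to 100 (fully open), then the shift along the world's x, y, z in cm, then the turn about the world's z in rad. In form: [[claw, [dx, dy, dz], spin], ...]. A call has 1 to 10 rows; each row is the pose to reach, as a shift and turn from the pose commanded when the call began; what a row does not reach only later rows make up. A row lasts 1/10 s, in which the tool goes at most 50 mm and 8.59 degrees, less where a joint would pass 70% of its speed; a pose out of reach is approached as far as the arm can. A call with a gripper value outside its range is refused whole. The fingers move at their own pace and stop on an object; FORCE is the grip in N (left out, the last holds). Time passes only in rows, so rows that repeat a pose let the fingers close. It gives the time, the measured TCP pose, the force, the opening and the grip force at its end, in the units of the state.
- r.get_obs(): the state, without advancing time (a new reading comes with each control period).
- viewer.camera(name): name is "side" or "top" or "wrist"; returns (picture, depth): 420x560x3 uint8, red, green, blue; 420x560 float32, m along the optical axis (not along the pixel's ray), 0 where there is no reading.
- viewer.camera_model(name): a dict with "intrinsics" (3x3 intrinsics, pixels), "k1" (the pictures are not rectified: a ray, as slopes to the right and down, at radius r is drawn at 1 + k1 r^2 times it, then the intrinsics apply), "T" (4x4, takes a point from camera to world coordinates); the wrist camera has in their place "T_tool_cam" (4x4, takes a point from camera to tool coordinates, whose origin is the TCP and whose axes are the flange's). Camera axes: x right, y up, looking along -z (the intrinsics and any distortion apply to the point x, -y, -z); pixel columns grow to the right and rows downward; lengths in m; the calibration is good to about 2 mm. A picture is of the moment at which its call begins: read the wrist's pose just before it. camera_model takes no time and is no camera call.
- r.sign_off(): hands the job in; it is judged then, once.
The state is a dict: "time_s": time; "joint_positions": joint angles; "joint_velocities": joint speeds; "joint_torque": joint torques, N m; "eef_pos": TCP position; "ee_rot": TCP orientation; "wrist_force": force on the tool from outside, world axes, zero at the start; "moment": the same for the moment, N m; "opening": finger opening in m; "grasp_force": force on a finger pad.
Only numpy, scipy, OpenCV 4.12 (cv2) and the standard library are available. Lean on these libraries where they do the work, as an engineer would, in place of code of your own. Each camera call takes 0.05 s, during which the arm holds its last target. There are 200 camera calls.

## Working session

There is one attempt and no reset: what is moved stays moved. The work goes in short steps, Python scripts to look and compute and a shell command to move; the robot and the scene stay as the last step left them, time stands still between calls to the robot, and variables do not carry over. Pictures are saved under pics/ and viewed, at most 10 in all, crops included, and the job is handed in when it is done.

```bash
mkdir -p pics; cat > h.py <<'E'
import numpy as np, cv2
from rig import r, viewer
from scipy.spatial.transform import Rotation as R
def grab(name):
    o=r.get_obs(); m=viewer.camera_model(name); im,d=viewer.camera(name)
    if 'T' in m: T=np.array(m['T'])
    else:
        W=np.eye(4); W[:3,:3]=R.from_rotvec(o['ee_rot']).as_matrix(); W[:3,3]=o['eef_pos']
        T=W@np.array(m['T_tool_cam'])
    return im,d,np.array(m['intrinsics']),m['k1'],T
def rays(K,k1,uv):
    uv=np.asarray(uv,float).reshape(-1,1,2)
    p=cv2.undistortPoints(uv,K,np.array([k1,0,0,0,0.]))[:,0]
    return np.c_[p[:,0],-p[:,1],-np.ones(len(p))]
def cloud(d,K,k1,T):
    h,w=d.shape; v,u=np.mgrid[:h,:w]
    c=rays(K,k1,np.stack([u,v],-1).reshape(-1,2))*d.reshape(-1,1)
    P=(c@T[:3,:3].T+T[:3,3]).reshape(h,w,3); P[d<=0]=np.nan
    return P
def plane(K,k1,T,uv,z):
    g=rays(K,k1,uv)@T[:3,:3].T; return T[:3,3]+g*((z-T[2,3])/g[:,2])[:,None]
E
python3 - <<'E'
from h import *
o=r.get_obs(); print({k:np.round(v,3) for k,v in o.items()})
for n in ['top','side']:
    im,d,K,k1,T=grab(n); cv2.imwrite(f'pics/{n}0.png',im[...,::-1]); np.savez(f'{n}0.npz',im=im,d=d,K=K,k1=k1,T=T); print(n,T.round(3).tolist(),K.tolist(),k1)
print(viewer.camera_model('wrist'))
E
```

```text
{'time_s': np.float64(0.0), 'joint_positions': array([-1.249,  0.354,  1.634, -0.   ,  1.155, -0.002]), 'joint_velocities': array([-0.001,  0.   ,  0.001,  0.001, -0.   ,  0.001]), 'joint_torque': array([ 4.0000e-03, -6.0524e+01, -3.4206e+01,  0.0000e+00,  9.0000e-03,
        0.0000e+00]), 'eef_pos': array([ 0.199, -0.592,  0.231]), 'ee_rot': array([-3.099, -0.506,  0.   ]), 'wrist_force': array([0.065, 0.46 , 1.378]), 'moment': array([ 0.022, -0.064, -0.013]), 'grasp_force': np.float64(0.0), 'opening': np.float64(0.086)}
top [[0.073, 0.976, -0.206, 0.381], [-0.997, 0.072, -0.013, -0.052], [0.002, 0.207, 0.978, 1.007], [0.0, 0.0, 0.0, 1.0]] [[413.75922589107375, 0.0, 285.06484885169374], [0.0, 413.75922589107375, 206.42243174782223], [0.0, 0.0, 1.0]] -0.11457774852885028
side [[0.981, 0.139, -0.137, 0.408], [-0.195, 0.713, -0.674, -0.69], [0.004, 0.688, 0.726, 0.786], [0.0, 0.0, 0.0, 1.0]] [[425.8877213292558, 0.0, 274.4535694824228], [0.0, 425.8877213292558, 213.42973231310614], [0.0, 0.0, 1.0]] 0.022541415437291604
{'intrinsics': array([[355.82203695,   0.        , 281.17328385],
       [  0.        , 355.82203695, 211.77544034],
       [  0.        ,   0.        ,   1.        ]]), 'k1': -0.023142300260600702, 'T_tool_cam': array([[-6.76520378e-04,  9.55215318e-01,  2.95910864e-01,
         7.54346231e-02],
       [ 9.99999626e-01,  4.86885766e-04,  7.14537415e-04,
        -6.92666995e-04],
       [ 5.38462296e-04,  2.95911237e-01, -9.55215290e-01,
        -1.42690434e-01],
       [ 0.00000000e+00,  0.00000000e+00,  0.00000000e+00,
         1.00000000e+00]])}
```

View pics/top0.png

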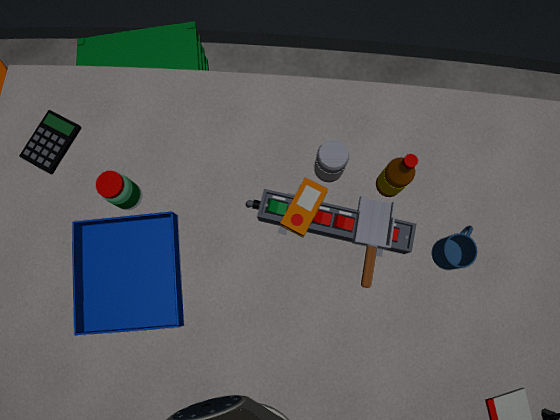

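View pics/side0.png

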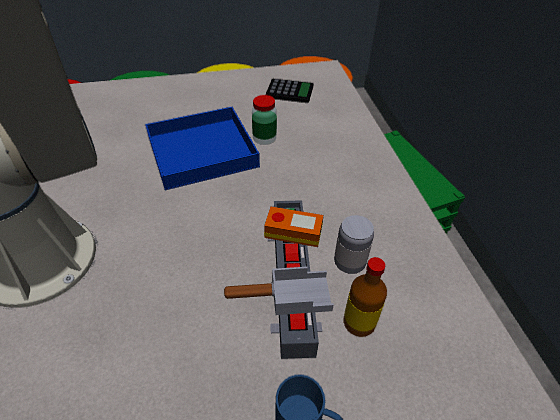

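The top view shows the tray at about (128,273), the bank running from (262,205) to (412,238), the carton at (304,207), the scoop bowl at (375,220) and its handle at (368,268). The tin is at (332,160), the bottle at (397,177), the mug at (455,250) and the jar at (115,188). Next I measure with masks and depth.

```bash
cat > m.py <<'E'
from h import *
def rect(P,m,name):
    q=P[m]; q=q[~np.isnan(q[:,0])]
    (c,s,a)=cv2.minAreaRect((q[:,:2]*1000).astype(np.float32))
    print(name,len(q),'c',np.round(c,1),'s',np.round(s,1),'a',round(a,1),'z',np.percentile(q[:,2]*1000,[5,50,95]).round(1)); return c,s,a
if __name__=='__main__':
    for n in ['top','side']:
        z=np.load(n+'0.npz'); im,d=z['im'],z['d']; K,k1,T=z['K'],float(z['k1']),z['T']
        P=cloud(d,K,k1,T); hsv=cv2.cvtColor(im,cv2.COLOR_RGB2HSV); H,S,V=[hsv[...,i].astype(int) for i in range(3)]
        X,Y,Z=[P[...,i] for i in range(3)]; print(n)
        print('table z',np.nanmedian(Z[(Z<0.02)]))
        blue=(H>105)&(H<125)&(S>150)&(Z<.08)&(Y>0.1)
        rect(P,blue&(Z>.044),'tray rim'); rect(P,blue,'tray')
        bx=(X>.35)&(X<.75)&(Y<.15)&(Y>-.5)
        oran=bx&(H>5)&(H<28)&(S>150)&(Z>.09)&(Z<.125)&(Y>-.15); rect(P,oran,'carton top col')
        rect(P,bx&(Z>.096)&(Z<.115)&(Y>-.13)&(X<.57),'carton top all')
        rect(P,bx&(H>3)&(H<22)&(S>90)&(Z>.06)&(Z<.12)&(Y<-.13)&(X<.5),'handle')
        bowl=bx&(Z>.085)&(Z<.115)&(Y<-.13)&(S<60); rect(P,bowl,'bowl rim')
        bk=bx&(S<70)&(Z>.054)&(Z<.068); rect(P,bk,'bank rim')
        red=bx&((H<6)|(H>174))&(S>170)&(Z>.04)&(Z<.07); 
        nl,lab,st,ce=cv2.connectedComponentsWithStats(red.astype(np.uint8))
        for i in range(1,nl):
            if st[i,4]>25: rect(P,lab==i,'red')
        rect(P,bx&(H>50)&(H<80)&(S>120)&(Z>.04)&(Z<.07),'green')
        for (nm,lo,hi,xr) in [('tall',.12,.25,1),]:
            m=(Z>.075)&(X>.3)&(X<.8)&~np.isnan(Z)
            nl,lab,st,ce=cv2.connectedComponentsWithStats(m.astype(np.uint8))
            for i in range(1,nl):
                if st[i,4]>60:
                    q=P[lab==i]; zt=np.nanpercentile(q[:,2],98); t=q[q[:,2]>zt-.012]; print('obj px',ce[i].round(),st[i,4],'ztop',zt.round(3),'top xy',np.nanmin(t[:,:2],0).round(3),np.nanmax(t[:,:2],0).round(3))
E
python3 m.py
```

```text
top
table z -7.017056749902828e-05
tray rim 1016 c [397.8 327.5] s [269.  252.9] a 9.9 z [45.  49.3 52.7]
tray 12275 c [542.1 407.4] s [663.7 322.3] a 28.8 z [ 2.5  5.8 48.8]
carton top col 921 c [575.8 -82.6] s [ 59.9 119.6] a 66.2 z [101.5 104.3 107.1]
carton top all 652 c [550.8 -71.5] s [59.9 64.8] a 66.1 z [101.5 104.4 107.1]
handle 406 c [ 451.2 -233. ] s [21.8 89.9] a 83.6 z [ 94.1  98.6 101.8]
bowl rim 444 c [ 601.9 -289.2] s [293.  283.8] a 24.0 z [ 86.2 101.2 111.4]
bank rim 1865 c [ 584.1 -233.8] s [498.  169.4] a 78.1 z [58.5 64.7 67.5]
red 191 c [ 562.4 -128.9] s [39.3 29.9] a 76.6 z [45.5 49.8 56.7]
red 233 c [ 555.3 -178.9] s [45.9 30.5] a 81.2 z [46.6 50.6 58.1]
red 60 c [ 535.3 -302.6] s [11.4 30. ] a 79.4 z [45.3 48.1 50.3]
green 230 c [580.2 -18.6] s [46.9 29. ] a 80.2 z [46.2 50.4 58.8]
obj px [332. 157.] 908 ztop 0.124 top xy [ 0.664 -0.174] [ 0.732 -0.103]
obj px [399. 172.] 926 ztop 0.202 top xy [ 0.653 -0.307] [ 0.681 -0.278]
obj px [114. 187.] 941 ztop 0.133 top xy [0.559 0.327] [0.619 0.389]
obj px [304. 207.] 1480 ztop 0.108 top xy [ 0.51  -0.133] [ 0.642 -
[... 708 characters left out ...]

red 227 c [ 561.4 -124.5] s [50.7 28.5] a 78.6 z [45.8 49.  56.9]
red 58 c [ 553.  -167.2] s [17.7 28.3] a 59.0 z [50.4 55.7 58.1]
red 242 c [ 534.4 -294. ] s [34.6 28.7] a 80.4 z [45.9 48.4 52.4]
green 19 c [ 558.1 -142.4] s [307.8  33.2] a 81.2 z [44.2 47.  56.6]
obj px [264. 110.] 619 ztop 0.131 top xy [0.556 0.323] [0.617 0.39 ]
obj px [294. 224.] 1586 ztop 0.106 top xy [ 0.507 -0.135] [ 0.638 -0.034]
obj px [356. 234.] 1136 ztop 0.122 top xy [ 0.661 -0.179] [ 0.73  -0.108]
obj px [368. 291.] 1656 ztop 0.2 top xy [ 0.65  -0.311] [ 0.68 -0.28]
obj px [277. 290.] 1509 ztop 0.103 top xy [ 0.404 -0.288] [ 0.572 -0.202]
obj px [300. 393.] 428 ztop 0.087 top xy [ 0.461 -0.482] [ 0.54  -0.407]
```

Measurements so far:

| Item | Position (mm) | Yaw |
|---|---|---|
| Tray centre | (396, 326) | 10° |
| Scoop grip point | about (470, -237) | -6.5° |
| Carton | (575, -84) | -23.8° |

I'll move above the scoop handle and check it with the wrist camera.

```bash
python3 -m handwheel '[[60,[4,5,0],-0.1],[60,[8,10,0],-0.2],[60,[12,15,0],-0.3],[60,[16,20,0],-0.436],[60,[20,25,0],-0.436],[60,[24,31,0],-0.436],[60,[27.4,35.5,0],-0.436],[60,[27.4,35.5,0],-0.436],[60,[27.4,35.5,0],-0.436],[60,[27.4,35.5,0],-0.436]]' 80
cat > w.py <<'E'
from h import *; from m import rect; import sys
o=r.get_obs(); print(o['eef_pos'].round(4),R.from_rotvec(o['ee_rot']).as_matrix()[:,1].round(3))
im,d,K,k1,T=grab('wrist'); P=cloud(d,K,k1,T); cv2.imwrite('pics/%s.png'%sys.argv[1],im[...,::-1])
np.savez(sys.argv[1]+'.npz',im=im,P=P)
E
python3 w.py w1; python3 - <<'E'
from m import *
z=np.load('w1.npz');P=z['P'];hsv=cv2.cvtColor(z['im'],cv2.COLOR_RGB2HSV);H,S=hsv[...,0],hsv[...,1];X,Y,Z=[P[...,i] for i in range(3)]
m=(H>3)&(H<22)&(S>90)&(Z>.085)&(Z<.115)&(Y<-.17)&(X<.53); rect(P,m,'handle'); print(np.nanmin(P[m],0),np.nanmax(P[m],0))
E
```

```text
time_s: 1.1
eef_pos: [0.4756, -0.2332, 0.2311]
ee_rot: [-3.136, 0.169, -0.001]
wrist_force: [0.1, -0.7, 0.4]
opening: 0.051
grasp_force: 0.0
[ 0.4756 -0.2332  0.2311] [-0.107 -0.994 -0.002]
handle 2494 c [ 450.6 -232.9] s [20.7 87.6] a 83.5 z [95.5 98.5 99.9]
[ 0.40645978 -0.24750374  0.09246286] [ 0.49504366 -0.21804471  0.10117422]
```

View pics/w1.png

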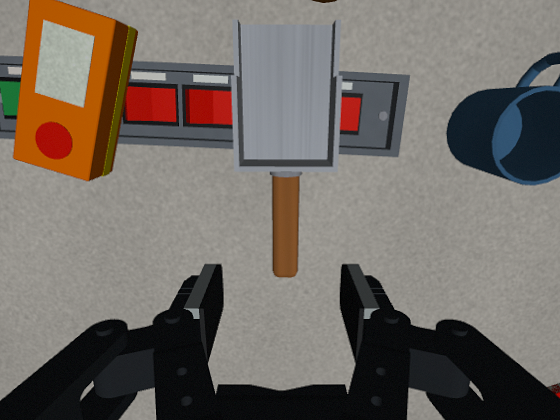

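The wrist view shows the handle at (285,225), aligned between the fingers, with the bowl at (287,95). The pose is near enough, so I'll descend with a small y correction once I've confirmed it has settled.

```bash
python3 -m handwheel '[[60,[0,-0.2,-4],0],[60,[0,-0.2,-8],0],[60,[0,-0.2,-12],0],[60,[0,-0.2,-14],0],[60,[0,-0.2,-16.2],0],[60,[0,-0.2,-16.2],0],[60,[0,-0.2,-16.2],0]]'
```

```text
time_s: 1.85
eef_pos: [0.4722, -0.2402, 0.0693]
ee_rot: [-3.136, 0.178, 0.002]
wrist_force: [0.7, 0.1, 0.3]
opening: 0.0512
grasp_force: 0.0
```

```bash
python3 -m handwheel '[[60,[0,0.35,0],0],[0,[0,0.35,0],0],[0,[0,0.35,0],0],[0,[0,0.35,0],0],[0,[0,0.35,0],0],[0,[0,0.35,0],0],[0,[0,0.35,0],0]]' 90
python3 -m handwheel '[[0,[0,0,0.5],0],[0,[0,0,1.5],0],[0,[0,0,3],0],[0,[0,0,5],0],[0,[0,0,8],0],[0,[0,0,11],0],[0,[0,0,11],0],[0,[0,0,11],0]]'
python3 -c "
from h import *
im,*_=grab('side');cv2.imwrite('pics/s1.png',im[...,::-1])"
```

```text
time_s: 2.55
eef_pos: [0.4733, -0.2362, 0.0703]
ee_rot: [3.136, -0.176, 0.002]
wrist_force: [-2.0, 1.2, 6.9]
opening: 0.0209
grasp_force: 87.6
time_s: 3.35
eef_pos: [0.4731, -0.2361, 0.1801]
ee_rot: [3.136, -0.176, 0.002]
wrist_force: [0.6, 0.3, -2.8]
opening: 0.0208
grasp_force: 88.0
```

View pics/s1.png

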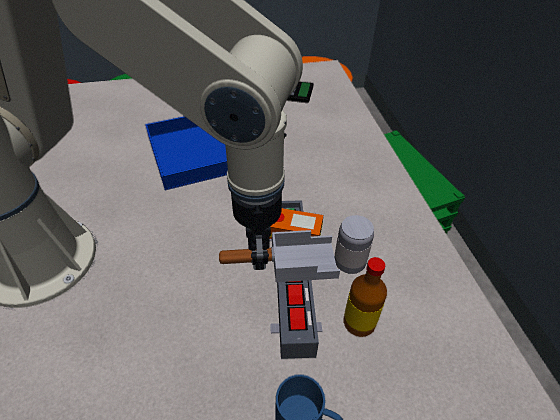

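The scoop is held level and clear of the bank (bowl at (305,255)). I'll carry it to the tray.

```bash
python3 -m handwheel '[[0,[-1,2,0],0],[0,[-2.5,5,0],0.03],[0,[-4,9,0],0.06],[0,[-5.5,13,0],0.1],[0,[-7,17,0],0.13],[0,[-8,21,0],0.16],[0,[-9,25,0],0.19],[0,[-10,29,0],0.22],[0,[-10.1,33,0],0.25],[0,[-10.1,37,0],0.288]]'
python3 -m handwheel '[[0,[0,4,0],0],[0,[0,8,0],0],[0,[0,11,0],0],[0,[0,12.7,0],0],[0,[0,12.7,0],0],[0,[0,12.7,0],0],[0,[0,12.7,0],0]]'
python3 w.py w2
```

```text
time_s: 4.4
eef_pos: [0.3703, 0.1352, 0.1783]
ee_rot: [3.129, 0.278, -0.003]
wrist_force: [1.6, -0.5, -1.6]
opening: 0.0208
grasp_force: 88.2
time_s: 5.1
eef_pos: [0.3713, 0.2598, 0.1786]
ee_rot: [3.128, 0.275, -0.002]
wrist_force: [0.6, -0.2, -0.4]
opening: 0.0205
grasp_force: 88.4
[0.3713 0.2598 0.1786] [ 0.174 -0.985  0.001]
```

View pics/w2.png

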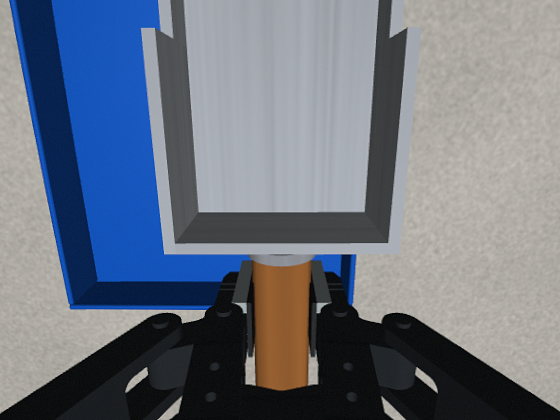

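The scoop is over the tray. The tray's near rim shows from (72,305) to (352,290), and perspective enlarges the bowl. I'll check the rim numerically before lowering.

```bash
python3 - <<'E'
from m import *
z=np.load('w2.npz');P=z['P'];hsv=cv2.cvtColor(z['im'],cv2.COLOR_RGB2HSV);H,S=hsv[...,0],hsv[...,1];Z=P[...,2]
a=np.radians(10);Ri=np.array([[np.cos(a),np.sin(a)],[-np.sin(a),np.cos(a)]])
q=(P[...,:2]*1000-[396.4,326.4])@Ri.T
blue=(H>105)&(H<125)&(S>150)&(Z<.06)
rim=blue&(Z>.045)
print(np.nanmin(q[rim],0),np.nanmax(q[rim],0))
f=blue&(Z<.008); print('floor z',np.nanmedian(Z[f]),np.nanpercentile(q[f],[1,99],axis=0))
b=(Z>.12)&(S<60); b[:20]=0; print('bowl',np.nanpercentile(q[b&(Z<.24)],[0.5,99.5],axis=0), np.nanmedian(P[235:245,200:380],axis=(0,1)))
bot=P[120:200,220:340].reshape(-1,3); A=np.c_[bot[:,:2],np.ones(len(bot))]; print('bowl floor',np.median(bot[:,2]),np.linalg.lstsq(A,bot[:,2],rcond=None)[0])
E
```

```text
[-135.34394812 -122.30335373] [107.6752267  127.35727893]
floor z 0.005126532444391013 [[-130.04344823 -105.37635458]
 [ 115.62806143  122.56750277]]
bowl [[ -45.84413638 -102.87935169]
 [  67.97039857  -17.92474099]] [0.4011295  0.26289864 0.20703192]
 ** On entry to DLASCL parameter number  4 had an illegal value
 ** On entry to DLASCL parameter number  4 had an illegal valueTraceback (most recent call last):
  File "<stdin>", line 10, in <module>
    x, resids, rank, s = _umath_linalg.lstsq(a, b, rcond,
                         ~~~~~~~~~~~~~~~~~~~^^^^^^^^^^^^^
                                             signature=signature)
                                             ^^^^^^^^^^^^^^^^^^^^
    raise LinAlgError("SVD did not converge in Linear Least Squares")
numpy.linalg.LinAlgError: SVD did not converge in Linear Least Squares
```

The scoop lines up at tray y from -103 to -18, so I'll lower it.

```bash
python3 -m handwheel '[[0,[0,0,-3],0],[0,[0,0,-6],0],[0,[0,0,-9],0],[0,[0,0,-12],0],[0,[0,0,-14],0],[0,[0,0,-15.2],0],[0,[0,0,-16],0],[0,[0,0,-16.3],0],[0,[0,0,-16.3],0]]'
python3 -m handwheel '[[0,[0,0,-0.1],0],[0,[0,0,-0.2],0],[0,[0,0,-0.2],0],[0,[0,0,-0.2],0]]'
```

```text
time_s: 6.05
eef_pos: [0.3722, 0.261, 0.0166]
ee_rot: [-3.129, -0.275, -0.001]
wrist_force: [0.3, -0.1, -1.5]
opening: 0.0205
grasp_force: 88.4
time_s: 6.45
eef_pos: [0.372, 0.2611, 0.0145]
ee_rot: [-3.129, -0.276, -0.001]
wrist_force: [-0.3, -0.8, -1.5]
opening: 0.0206
grasp_force: 88.4
```

```bash
python3 -m handwheel '[[0,[0,0,-0.05],0],[0,[0,0,-0.12],0],[0,[0,0,-0.15],0],[0,[0,0,-0.15],0]]'; python3 -m handwheel '[[15,[0,0,0],0],[28,[0,0,0],0],[40,[0,0,0],0],[50,[0,0,0],0],[50,[0,0,0],0],[50,[0,0,0],0]]' 20
python3 -m handwheel '[[50,[0,0,2],0],[50,[0,0,5],0],[50,[0,0,10],0],[60,[0,0,15],0],[60,[0,0,19],0],[60,[0,0,19],0]]'
```

```text
time_s: 6.85
eef_pos: [0.3718, 0.2611, 0.0134]
ee_rot: [-3.129, -0.276, -0.0]
wrist_force: [-2.8, -0.9, 11.5]
opening: 0.0208
grasp_force: 90.5
time_s: 7.45
eef_pos: [0.3718, 0.261, 0.0127]
ee_rot: [3.129, 0.276, -0.0]
wrist_force: [-1.0, -0.5, 0.5]
opening: 0.0424
grasp_force: 0.0
time_s: 8.05
eef_pos: [0.3745, 0.2628, 0.2081]
ee_rot: [-3.125, -0.275, -0.013]
wrist_force: [0.4, 0.5, -0.6]
opening: 0.0508
grasp_force: 0.0
```

Scoop is placed. Next, the carton.

```bash
python3 -m handwheel '[[100,[2,-4,0],-0.1],[100,[4,-8,0],-0.2],[100,[6,-12,0],-0.3],[100,[9,-16,0],-0.4],[100,[11,-20,0],-0.5],[100,[14,-25,0],-0.59],[100,[17,-30,0],-0.59],[100,[20.3,-34.5,0],-0.59],[100,[20.3,-34.5,0],-0.59],[100,[20.3,-34.5,0],-0.59]]'
python3 -m handwheel '[[100,[0,0,0],0],[100,[0,0,0],0]]'
python3 w.py w3; python3 - <<'E'
from m import *
z=np.load('w3.npz');P=z['P'];hsv=cv2.cvtColor(z['im'],cv2.COLOR_RGB2HSV);H,S=hsv[...,0],hsv[...,1];X,Y,Z=[P[...,i] for i in range(3)]
m=(Z>.098)&(Z<.112)&(X>.48)&(X<.67)&(Y>-.16)&(Y<0); m[330:]=0; rect(P,m,'carton')
E
```

```text
time_s: 9.05
eef_pos: [0.5759, -0.0867, 0.2016]
ee_rot: [3.073, -0.65, -0.001]
wrist_force: [0.8, -0.3, -1.1]
opening: 0.0851
grasp_force: 0.0
time_s: 9.25
eef_pos: [0.5739, -0.0831, 0.2021]
ee_rot: [-3.074, 0.645, 0.002]
wrist_force: [-0.3, 0.3, 0.8]
opening: 0.0855
grasp_force: 0.0
[ 0.5739 -0.0831  0.2021] [-0.402 -0.916  0.   ]
carton 14168 c [601.3 -93.9] s [ 62.3 180. ] a 64.7 z [103.  104.3 105.7]
```

View pics/w3.png

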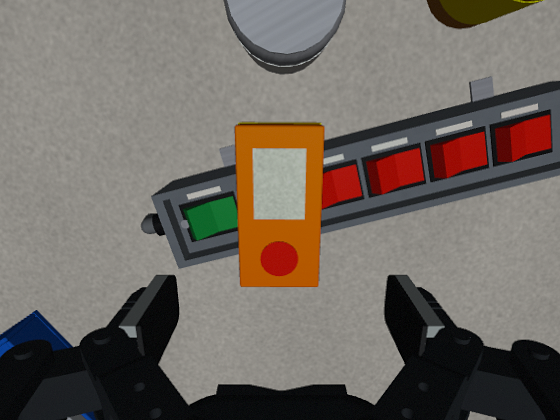

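The carton's top spans (238,125) to (322,287), centred and aligned between the fingers. I'll descend and grip.

```bash
python3 -m handwheel '[[100,[0,0,-4],0],[100,[0,0,-8],0],[100,[0,0,-11],0],[100,[0,0,-13],0],[100,[0,0,-13],0],[0,[0,0,-13],0],[0,[0,0,-13],0],[0,[0,0,-13],0],[0,[0,0,-13],0],[0,[0,0,-13],0]]' 60
python3 -m handwheel '[[0,[0,0,0],0],[0,[0,0,0.5],0],[0,[0,0,1.5],0],[0,[0,0,3],0],[0,[0,0,5],0],[0,[0,0,8],0],[0,[0,0,11],0],[0,[0,0,11],0]]'
```

```text
time_s: 10.3
eef_pos: [0.576, -0.0839, 0.0746]
ee_rot: [-3.074, 0.646, -0.004]
wrist_force: [-0.3, 2.3, 7.6]
opening: 0.0592
grasp_force: 65.5
time_s: 11.1
eef_pos: [0.5776, -0.0845, 0.1882]
ee_rot: [-3.074, 0.646, -0.013]
wrist_force: [0.4, 0.3, -1.5]
opening: 0.059
grasp_force: 65.1
```

```bash
python3 -m handwheel '[[0,[-1,2,0],0],[0,[-2.5,6,0],0.1],[0,[-4,10,0],0.2],[0,[-6,14,0],0.3],[0,[-8,18,0],0.4],[0,[-10,22,0],0.5],[0,[-12,26,0],0.59],[0,[-14,30,0],0.59],[0,[-16,34,0],0.59],[0,[-17,38,0],0.59]]'
python3 -m handwheel '[[0,[-1,4,0],0],[0,[-1.9,7,0],0],[0,[-1.9,8.4,0],0],[0,[-1.9,8.4,0],0],[0,[-1.9,8.4,0],0],[0,[-1.9,8.4,0],0]]'
python3 w.py w4
```

```text
time_s: 12.1
eef_pos: [0.4027, 0.2969, 0.1827]
ee_rot: [3.129, 0.276, -0.002]
wrist_force: [0.9, 0.2, -2.8]
opening: 0.0591
grasp_force: 65.1
time_s: 12.7
eef_pos: [0.386, 0.3786, 0.1826]
ee_rot: [3.129, 0.274, -0.001]
wrist_force: [-0.3, -0.6, -2.2]
opening: 0.0593
grasp_force: 65.2
[0.386  0.3786 0.1826] [ 0.174 -0.985  0.001]
```

View pics/w4.png

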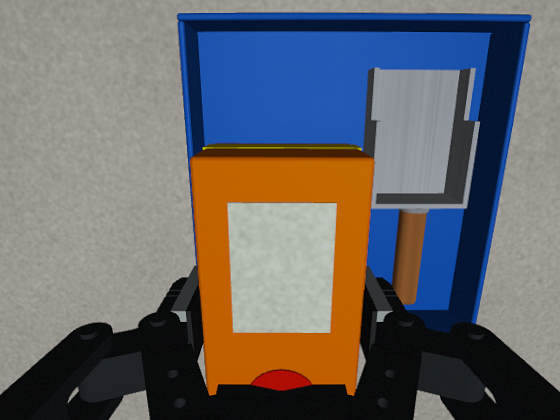

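The scoop lies upright in the tray's right half (bowl at (420,140)), and the carton is over the left half with a clear gap. I'll lower it.

```bash
python3 -m handwheel '[[0,[0,0,-3],0],[0,[0,0,-6],0],[0,[0,0,-9],0],[0,[0,0,-12],0],[0,[0,0,-14],0],[0,[0,0,-15.2],0],[0,[0,0,-15.8],0],[0,[0,0,-16.2],0],[0,[0,0,-16.2],0]]'
python3 -m handwheel '[[0,[0,0,-0.1],0],[0,[0,0,-0.2],0],[0,[0,0,-0.3],0],[0,[0,0,-0.3],0]]'
```

```text
time_s: 13.65
eef_pos: [0.3862, 0.3801, 0.0211]
ee_rot: [-3.129, -0.275, -0.001]
wrist_force: [-0.0, 0.4, -1.8]
opening: 0.059
grasp_force: 65.2
time_s: 14.05
eef_pos: [0.3858, 0.3801, 0.0179]
ee_rot: [-3.129, -0.276, -0.0]
wrist_force: [-0.4, 0.1, -2.6]
opening: 0.0589
grasp_force: 65.2
```

```bash
python3 -m handwheel '[[0,[0,0,-0.1],0],[0,[0,0,-0.1],0],[0,[0,0,-0.1],0]]'; python3 -m handwheel '[[0,[0,0,-0.1],0],[0,[0,0,-0.15],0],[0,[0,0,-0.15],0]]'
```

```text
time_s: 14.35
eef_pos: [0.3859, 0.3801, 0.0177]
ee_rot: [-3.129, -0.276, -0.0]
wrist_force: [-3.0, -3.1, 9.2]
opening: 0.0587
grasp_force: 66.5
time_s: 14.65
eef_pos: [0.3859, 0.3801, 0.0176]
ee_rot: [-3.129, -0.276, -0.0]
wrist_force: [-7.9, -7.7, 30.9]
opening: 0.0591
grasp_force: 69.3
```

Contact confirmed. I'll ease back up, release, rise and look at the bank.

```bash
python3 -m handwheel '[[0,[0,0,0.15],0],[0,[0,0,0.15],0],[72,[0,0,0.15],0],[80,[0,0,0.15],0],[84,[0,0,0.15],0],[84,[0,0,0.15],0],[84,[0,0,0.15],0]]' 20
python3 -m handwheel '[[84,[0,0,2],0],[84,[0,0,5],0],[84,[0,0,10],0],[84,[0,0,15],0],[84,[0,0,19],0],[84,[0,0,19],0],[84,[0,0,19],0]]'
python3 w.py w5
python3 - <<'E'
from h import *
from m import rect
for n in ['top','side']:
    im,d,K,k1,T=grab(n); P=cloud(d,K,k1,T); np.savez(n+'1.npz',im=im,P=P); cv2.imwrite(f'pics/{n}1.png',im[...,::-1])
    hsv=cv2.cvtColor(im,cv2.COLOR_RGB2HSV); H,S,V=[hsv[...,i].astype(int) for i in range(3)]; X,Y,Z=[P[...,i] for i in range(3)]
    bx=(X>.45)&(X<.65)&(Y<.05)&(Y>-.4)
    rect(P,bx&(Z>.058)&(Z<.068)&(S<90),'rim')
    red=bx&((H<6)|(H>174))&(S>150)&(Z>.04)&(Z<.064)
    nl,lab,st,ce=cv2.connectedComponentsWithStats(red.astype(np.uint8))
    for i in range(1,nl):
        if st[i,4]>25: rect(P,lab==i,'red')
    rect(P,bx&(H>50)&(H<80)&(S>120)&(Z>.04)&(Z<.064),'green')
E
```

```text
time_s: 15.35
eef_pos: [0.3858, 0.3799, 0.0166]
ee_rot: [3.129, 0.276, -0.0]
wrist_force: [-0.1, -0.6, -0.6]
opening: 0.0715
grasp_force: 0.0
time_s: 16.05
eef_pos: [0.3861, 0.3802, 0.2075]
ee_rot: [-3.128, -0.276, -0.002]
wrist_force: [-0.1, 0.4, -0.7]
opening: 0.0717
grasp_force: 0.0
[0.3861 0.3802 0.2075] [ 0.175 -0.985 -0.001]
rim 1084 c [ 557.2 -162.4] s [367.4  69.9] a 80.9 z [59.  62.1 64.9]
red 242 c [572. -72.] s [46.6 29.6] a 79.8 z [45.8 50.  58.5]
red 241 c [ 564.1 -125.6] s [46.6 30.7] a 80.4 z [46.4 50.2 58.5]
red 240 c [ 555.3 -179.3] s [46.8 30.6] a 80.8 z [46.1 50.1 58. ]
red 242 c [ 546.8 -232.2] s [46.  31.6] a 79.4 z [46.2 50.  58.5]
red 243 c [ 538.5 -286.2] s [45.7 31.7] a 81.4 z [46.2 50.2 58.3]
green 233 c [580.2 -18.9] s [46.5 28.9] a 79.5 z [46.6 50.3 58.9]
rim 1079 c [ 555.2 -162.7] s [370.3  68.2] a 81.0 z [59.2 61.4 63.6]
red 217 c [570.  -70.7] s [53.3 30.1] a 79.8 z [45.5 49.  56.9]
red 227 c [ 561.4 -125.6] s [50.5 28.8] a 78.2 z [45.9 49.  56.8]
red 261 c [ 552.6 -179.8] s [49.7 28.6] a 81.2 z [45.7 49.  57.1]
red 289 c [ 544.2 -232.4] s [49.4 29.2] a 81.0 z [45.8 48.9 56.3]
red 332 c [ 536.1 -286.6] s [49.5 30.1] a 80.6 z [45.9 48.9 57.2]
green 217 c [ 561.6 -151.3] s [323.   44.7] a 81.4 z [45.1 48.6 56.4]
```

View pics/w5.png

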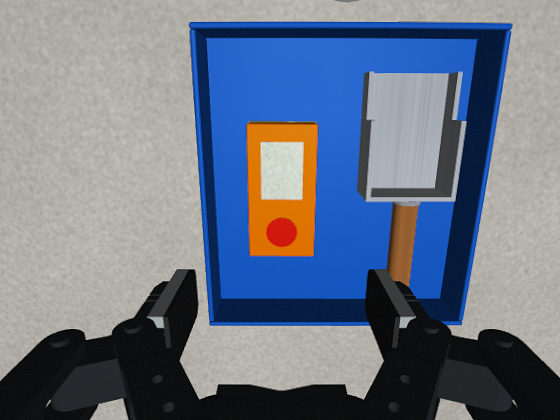

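Both items lie in the tray side by side (carton at (282,190), scoop at (410,140)), and the scoop is upright. The bank centre is (556.2, -162.5) mm, with its y axis along (0.1564, 0.9877). I'll shut the fingers and go above the start of the drag at s = -148, which is (533.1, -308.7).

```bash
python3 -m handwheel '[[60,[1,-4,0],0.12],[30,[2,-9,0],0.26],[0,[3,-14,0],0.4],[0,[4,-19,0],0.54],[0,[5,-24,0],0.68],[0,[6,-29,0],0.82],[0,[7,-34,0],0.96],[0,[8,-38,0],1.1],[0,[9,-42,0],1.239],[0,[10,-46,0],1.239]]'
python3 -m handwheel '[[0,[1,-5,0],0],[0,[2,-10,0],0],[0,[3,-15,0],0],[0,[4,-19,0],0],[0,[4.7,-22.9,0],0],[0,[4.7,-22.9,0],0],[0,[4.7,-22.9,0],0],[0,[4.7,-22.9,0],0]]'
python3 -m handwheel '[[0,[0,0,0],0],[0,[0,0,0],0]]'
python3 -c "
from h import *
o=r.get_obs();print(o['eef_pos'],R.from_rotvec(o['ee_rot']).as_matrix().round(3),o['joint_positions'].round(2))"
python3 w.py w6
```

```text
time_s: 17.2
eef_pos: [0.4787, -0.0543, 0.2053]
ee_rot: [-2.381, -2.047, 0.003]
wrist_force: [0.7, 0.4, 0.2]
opening: 0.0001
grasp_force: 0.0
time_s: 18.0
eef_pos: [0.5257, -0.2808, 0.2055]
ee_rot: [-2.385, -2.04, 0.001]
wrist_force: [1.3, 0.9, 0.0]
opening: 0.0
grasp_force: 0.0
time_s: 18.2
eef_pos: [0.5265, -0.2809, 0.2068]
ee_rot: [-2.386, -2.043, 0.0]
wrist_force: [0.2, 0.3, -0.1]
opening: 0.0
grasp_force: 0.0
[ 0.52645364 -0.28089044  0.20677769] [[ 0.154  0.988 -0.   ]
 [ 0.988 -0.154  0.   ]
 [ 0.    -0.    -1.   ]] [-0.49  0.33  1.72  0.    1.09 -0.34]
[ 0.5265 -0.2809  0.2068] [ 0.988 -0.154 -0.   ]
```

View pics/w6.png

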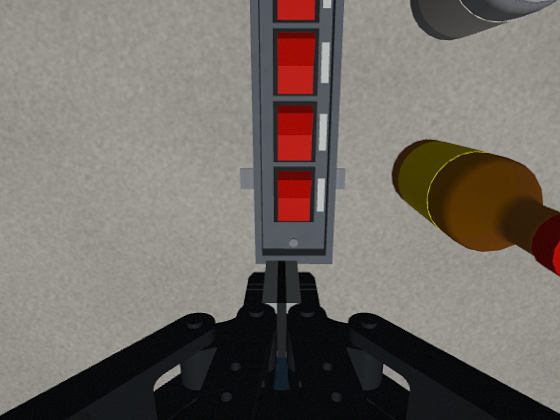

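The wrist view shows rocker 1 at (294,195), with the bank edges at columns 258 and 333 near its end; the finger is at column 282, so it must shift a little in +x. I'll refine with this close view.

```bash
python3 - <<'E'
from m import *
z=np.load('w6.npz');P=z['P'];hsv=cv2.cvtColor(z['im'],cv2.COLOR_RGB2HSV);H,S=hsv[...,0].astype(int),hsv[...,1];X,Y,Z=[P[...,i] for i in range(3)]
red=((H<6)|(H>174))&(S>150)&(Z>.04)&(Z<.064)
nl,lab,st,ce=cv2.connectedComponentsWithStats(red.astype(np.uint8))
for i in range(1,nl):
    if st[i,4]>100: rect(P,lab==i,'red')
rim=(Z>.06)&(Z<.066)&(X>.48)&(X<.63)&(Y>-.36); rim[265:]=0; rim[:60]=0
q=(P[rim][:,:2]*1000-[556.2,-162.5])@np.array([[.9877,.1564],[-.1564,.9877]]).T
print(np.percentile(q,[1,99],axis=0), np.median(q[q[:,0]<0][:,0]),np.median(q[q[:,0]>0][:,0]),np.median(Z[rim]))
E
```

```text
red 757 c [ 558.9 -140.8] s [13.9 28.4] a 81.1 z [46.9 48.3 49.6]
red 2259 c [ 553.6 -178.3] s [45.1 29.6] a 80.9 z [47.4 49.7 57.9]
red 1949 c [ 545.  -231.9] s [45.4 29.6] a 80.4 z [47.1 49.3 57.9]
red 1672 c [ 536.4 -285.6] s [46.5 29.6] a 81.0 z [47.2 49.4 57.8]
[[ -84.44164893 -179.57094983]
 [  23.64849983   -7.41275385]] -46.651936591406844 12.81156590164306 0.06198017159193886
```

The close view agrees within 0.5 mm. I'll descend to the start point.

```bash
python3 -m handwheel '[[0,[0.66,-2.78,0],0],[0,[0.66,-2.78,-3],0],[0,[0.66,-2.78,-7],0],[0,[0.66,-2.78,-10],0],[0,[0.66,-2.78,-12.5],0],[0,[0.66,-2.78,-13.5],0],[0,[0.66,-2.78,-14],0],[0,[0.66,-2.78,-14],0],[0,[0.66,-2.78,-14],0]]'
```

```text
time_s: 19.15
eef_pos: [0.5339, -0.3101, 0.0681]
ee_rot: [2.386, 2.041, 0.001]
wrist_force: [0.2, -0.4, 0.5]
opening: -0.0002
grasp_force: 0.0
```

```bash
python3 -m handwheel '[[0,[0,0.1,-0.6],0],[0,[0,0.1,-1.2],0],[0,[0,0.1,-1.7],0],[0,[0,0.1,-1.7],0],[0,[0,0.1,-1.7],0]]'
```

```text
time_s: 19.65
eef_pos: [0.5329, -0.3087, 0.0496]
ee_rot: [-2.387, -2.041, 0.0]
wrist_force: [-1.1, 0.6, 0.0]
opening: 0.0001
grasp_force: 0.0
```

```bash
python3 -m handwheel '[[0,[0.16,1,0.05],0],[0,[0.35,2.2,0.05],0],[0,[0.54,3.4,0.05],0],[0,[0.73,4.6,0.05],0],[0,[0.92,5.8,0.05],0],[0,[1.11,7,0.05],0],[0,[1.3,8.2,0.05],0],[0,[1.49,9.4,0.05],0],[0,[1.68,10.6,0.05],0],[0,[1.88,11.85,0.05],0]]'
```

```text
time_s: 20.65
eef_pos: [0.5519, -0.1891, 0.0501]
ee_rot: [-2.388, -2.041, 0.0]
wrist_force: [0.2, -0.9, 0.0]
opening: -0.0001
grasp_force: 0.0
```

```bash
python3 -m handwheel '[[0,[0.22,1.4,0],0],[0,[0.44,2.8,0],0],[0,[0.66,4.2,0],0],[0,[0.89,5.6,0],0],[0,[1.11,7,0],0],[0,[1.33,8.4,0],0],[0,[1.55,9.8,0],0],[0,[1.77,11.2,0],0],[0,[1.96,12.4,0],0],[0,[2.05,12.9,0],0]]'
python3 -m handwheel '[[0,[0,0,0],0],[0,[0,0,0],0],[0,[0,0,0],0]]'
python3 - <<'E'
from h import *
im,d,K,k1,T=grab('side'); cv2.imwrite('pics/s2.png',cv2.resize(im[180:360,200:400,::-1],None,fx=3,fy=3))
P=cloud(d,K,k1,T);hsv=cv2.cvtColor(im,cv2.COLOR_RGB2HSV);H,S=hsv[...,0].astype(int),hsv[...,1]
s=((P[...,:2]*1000-[556.2,-162.5])@np.array([.1564,.9877]));Z=P[...,2]*1000
red=((H<6)|(H>174))&(S>150)&(Z>40)&(Z<64)&(abs(s)<180)
for c in [-125,-71,-17,37,91]:
    for a in (-14,14):
        m=red&(abs(s-c-a)<5); print(c,a,m.sum(),np.median(Z[m]) if m.any() else None)
E
```

```text
time_s: 21.65
eef_pos: [0.5726, -0.0598, 0.0503]
ee_rot: [-2.387, -2.042, -0.0]
wrist_force: [0.1, -0.6, 0.2]
opening: -0.0001
grasp_force: 0.0
time_s: 21.95
eef_pos: [0.5722, -0.0616, 0.0502]
ee_rot: [-2.388, -2.041, 0.0]
wrist_force: [-0.1, 0.3, -0.1]
opening: -0.0004
grasp_force: 0.0
-125 -14 72 56.38649818789371
-125 14 65 47.77532258696115
-71 -14 64 55.91344458795122
-71 14 58 47.37283567872235
-17 -14 58 55.46800825513631
-17 14 53 47.37429529730785
37 -14 51 55.68387089669435
37 14 45 47.89430352300972
91 -14 38 55.52732612856354
91 14 7 47.23284901434999
```

View pics/s2.png

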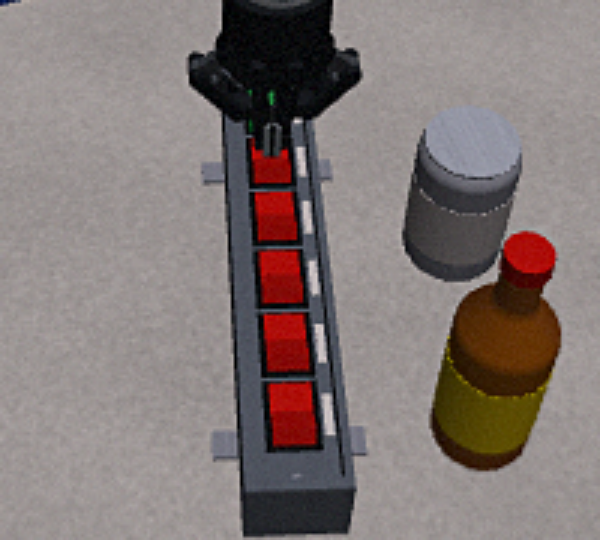

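All five red rockers (crop positions from (292,410) to (270,165)) now have their -y halves raised and their +y halves down, so they are off. I'll lift straight up and do a final check.

```bash
python3 -m handwheel '[[0,[0,0,1],0],[0,[0,0,3],0],[0,[0,0,7],0],[0,[0,0,12],0],[0,[0,0,17],0],[0,[0,0,17],0],[0,[0,0,17],0],[0,[0,0,17],0],[0,[0,0,17],0]]'
python3 - <<'E'
from h import *
im,d,K,k1,T=grab('side')
P=cloud(d,K,k1,T);hsv=cv2.cvtColor(im,cv2.COLOR_RGB2HSV);H,S=hsv[...,0].astype(int),hsv[...,1]
s=((P[...,:2]*1000-[556.2,-162.5])@np.array([.1564,.9877]));Z=P[...,2]*1000
col=(((H<6)|(H>174)|((H>50)&(H<80)))&(S>110)&(Z>40)&(Z<64)&(abs(s)<180)&(P[...,0]<.62)&(P[...,0]>.5))
for c in [-125,37,91,145]: print(c,[(int(m.sum()),np.round(np.median(Z[m]),1)) for a in (-14,14) for m in [col&(abs(s-c-a)<5)] if m.any()])
E
```

```text
time_s: 22.9
eef_pos: [0.5713, -0.0612, 0.2188]
ee_rot: [-2.386, -2.04, 0.003]
wrist_force: [0.6, 0.4, -0.7]
opening: -0.0003
grasp_force: 0.0
-125 [(73, np.float64(56.0)), (71, np.float64(47.6))]
37 [(49, np.float64(55.3)), (42, np.float64(47.6))]
91 [(44, np.float64(55.4)), (41, np.float64(47.2))]
145 [(39, np.float64(47.0)), (36, np.float64(54.9))]
```

Five red are off and green is still on, so I'm handing in.

```bash
python3 -c "
from rig import r
print(r.sign_off())"
```

```text
the job is handed in; nothing more can be done
None
```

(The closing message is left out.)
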